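# Seat the sample disc and shut the imager tray

### The arm

A 7-joint arm with a two-finger parallel gripper is mounted at the origin on the work surface. World frame = base frame: x ahead of the robot, y to its left, z up, the work surface at z = 0. Lengths are in m, angles in rad, forces in N, time in s.
With the tool pointing down it reaches from about 0.35 to 0.9 m from the base axis. Payload 8.1 kg.
Tool frame: the origin (TCP) lies midway between the tips of the shut fingers; the grasp point (between the pads) lies 19 mm behind it; z points along the fingers, y is the line along which they close (so a half turn about z gives the same grasp; the last joint's range is limited). The gripper opens to 92 mm and grips with 3 to 60 N. Pads are 19 mm wide; open, the fingers measure 130 mm over their backs; the gripper's body (75 mm by 190 mm) begins 47 mm behind the grasp point.
Start: joints at [-1.429, 0.434, 0.025, 1.573, -0.012, 1.134, -0.075], TCP at [0.152, 0.606, 0.227] pointing down, gripper open.
Joint ranges: [-2.62, 2.62], [-0.44, 2.09], [-1.27, 1.32], [0.08, 2.57], [-1.32, 4.46], [0.12, 2], [-2.74, 2.74]. Speed limits (rad/s): [2.22, 2.22, 3.01, 3.01, 3.14, 3.14, 3.14].

### API

Orientations are given as a rotation vector (axis times angle).
In Python, from cell import arm gives the robot as it stands.
- The arm moves only by the tool arm_command, never from a script. Its arguments are lists of equal length, an entry for each row: "dp": the shift along the tool's x, y, z in units of 25 mm (1.0 is 25 mm), a list of three; "angular": the turn, a rotation vector about the tool's x, y, z in units of 0.15 rad (1.0 is 0.15 rad), a list of three; "claw": the opening, from 0 (shut) to 1 (fully open). In form: {"dp": [[x, y, z], ...], "angular": [[rx, ry, rz], ...], "claw": [claw, ...]}. A call has 1 to 10 rows; each row shifts and turns the commanded pose from where the row before left it, along the tool's axes as they then stand; what a row does not reach is not made up. A row lasts 1/10 s, in which the tool goes at most 50 mm and 8.59 degrees, less where a joint would pass 70% of its speed; a pose out of reach is approached as far as the arm can. A call with a number of a shift or a turn outside -1 to 1 is refused whole. A call with a gripper value outside its range is refused whole. The fingers move at their own pace and stop on an object; "force" is the grip in N (left out, the last holds). Time passes only in rows, so rows that do not move let the fingers close. It gives the time, the measured TCP pose, the force, the opening and the grip force at its end, in the units of the state.
- arm.observe(): the state, without advancing time (a new reading comes with each control period).
- arm.get_image(name): name is "scene" or "top" or "wrist"; returns a dict with "frame" (400x640x3 uint8, red, green, blue), "z_map" (400x640 float32, m along the optical axis (not along the pixel's ray), 0 where there is no reading), "K" (3x3 intrinsics, pixels), "k1" (the pictures are not rectified: a ray, as slopes to the right and down, at radius r is drawn at 1 + k1 r^2 times it, then the intrinsics apply), "R" (3x3) and "t" (3): a world point X has camera coordinates R X + t. Camera axes: x right, y down, z forward; pixel columns grow to the right and rows downward; lengths in m; the calibration is good to about 2 mm. A picture is of the moment at which its call begins.
- arm.sign_off(): hands the job in; it is judged then, once.
The state is a dict: "clock": time; "joints": joint angles; "dq": joint speeds; "joint_efforts": joint torques, N m; "position": TCP position; "ee_rot": TCP orientation; "force": force on the tool from outside, world axes, zero at the start; "ft_torque": the same for the moment, N m; "width": opening from 0.0 (shut) to 1.0 (fully open); "gripper_force": force on a finger pad.
Only numpy, scipy, OpenCV 4.12 (cv2) and the standard library are available. Lean on these libraries where they do the work, as an engineer would, in place of code of your own. Each camera call takes 0.05 s, during which the arm holds its last target. There are 200 camera calls.

### The job

Gently nudge the loose blue sample disc across the imager's tray with your fingertips, without lifting it off the tray, until it drops flat into the round recess; then push the tray fully shut. Leave the jar, the dropper bottle and the glass dish where they stand.

Things in the scene. Friction and masses are not known exactly. Their poses are not given: they have to be found in the camera images.
- unit: Low white imaging unit, fixed; housing 250 wide (x), 290 deep, 95 high. Origin on the table at the middle of its front face, where the tray slot is. z up; +y points into the unit (the tray shuts towards +y, comes out to -y). Above the slot the front starts 50 mm over the table, so the disc passes only when in the recess. A fixed base 130 wide, 22 high reaches 260 out under the tray.
- tray (a joint): How far the aluminium tray is out, m: 0 = fully shut, 0.24 = fully out; starts 0.205 to 0.23. It stays where left; about 4 N of friction, plus 8 N per m/s. Tray 170 mm wide (unit's x), 275 long, flat top 45 mm above the table, underside 27. Shut, the outer face of its front plate is still 21 mm in front of the housing.
- seat (a point): Centre of the mouth of the round recess in the tray, level with the tray's top, 45 mm above the table; moves with the tray. Recess 56 mm across, 8 mm deep, black floor, 1.5 mm chamfer at the rim. Axes as unit. It lies 181 mm from the outer face of the front plate.
- flange (a point): Middle of the outer face (away from the housing) of the orange upright plate at the tray's outer end, 54.5 mm above the table. Plate 130 mm wide, 6 mm thick, from 27 to 62 mm above the table; moves with the tray. Axes as unit.
- disc_mid (a point): Centre (half-way up) of the loose blue disc, 50 mm across, 8 mm thick, about 50 g, with a white window and a red dot on top; z along its axis. It starts flat on the tray between the recess and the front plate (centre 49 mm above the table). In the recess it lies flush with the tray (centre 41 mm above the table).
- jar: Amber glass jar with black cap, 44 mm across, 65 mm tall, standing beside the tray. Origin: centre of its underside. A bystander: leave alone.
- dropper: Clear dropper bottle with red cap, 34 mm across, 85 mm tall, standing beside the tray. Origin: centre of its underside. A bystander: leave alone.
- dish: Shallow glass dish, 60 mm across, 14 mm tall, on the roof of the imaging unit. Origin: centre of its underside. A bystander: leave alone.
- disc: The same blue disc: origin at the centre of its underside, 4 mm below disc_mid.
There are look-alikes about, which are no part of the job. Of the things like the disc, leave any that is brown or purple; of the rest the smaller one is meant.

How it is judged:
By the outcome, as a careful person would: the job done as asked, in the order asked, and still so for the second after the job is handed in, with the robot touching nothing.
It also fails if it takes over 58 s, if anything falls off the work surface, if the arm or the gripper's body presses on something with over 40 N, if the wrist force passes 120 N, or if a joint passes its speed limit or range.

## Working session

There is one attempt and no reset: what is moved stays moved. The work goes in short steps, Python scripts to look and compute and a tool call to move; the robot and the scene stay as the last step left them, time stands still between calls to the robot, and variables do not carry over. Pictures are saved under pics/ and viewed, at most 10 in all, crops included, and the job is handed in when it is done.

Besides the shell and the picture viewer there is one more tool, called as name(argument=value, ...) on one line, values as JSON. arm_command: Moves the arm, as the interface text tells. Its arguments: {"type":"object","properties":{"dp":{"type":"array","items":{"type":"array","items":{"type":"number"}}},"angular":{"type":"array","items":{"type":"array","items":{"type":"number"}}},"claw":{"type":"array","items":{"type":"number"}},"force":{"type":"number"}},"required":["dp","angular","claw"]}

```bash
mkdir -p pics; cat > h.py <<'E'
import numpy as np, cv2
from cell import arm
def save(im,n,crop=None,s=1):
    f=im["frame"][:,:,::-1]
    if crop: f=f[crop[1]:crop[3],crop[0]:crop[2]]
    cv2.imwrite("pics/"+n,cv2.resize(f,None,fx=s,fy=s,interpolation=cv2.INTER_CUBIC))
def rays(im,uv):
    uv=np.atleast_2d(np.float64(uv));K=im["K"]
    d=np.stack([(uv[:,0]-K[0,2])/K[0,0],(uv[:,1]-K[1,2])/K[1,1]],1)
    s=d.copy()
    for _ in range(20): s=d/(1+im["k1"]*(s**2).sum(1,keepdims=True))
    return np.c_[s,np.ones(len(s))]
def atz(im,uv,z):  # intersection with world plane z
    r=rays(im,uv)@im["R"]; c=-im["R"].T@im["t"]
    return c+r*((z-c[2])/r[:,2])[:,None]
def depth(im,uv):
    uv=np.atleast_2d(uv).astype(int); z=im["z_map"][uv[:,1],uv[:,0]]
    return (rays(im,uv)*z[:,None]-im["t"])@im["R"]
E
python3 - <<'E'
from h import *
for n in("scene","top"):
    im=arm.get_image(n); save(im,n+"0.png"); np.save(n+".npy",im,allow_pickle=True); print(n,-im["R"].T@im["t"],im["R"].round(2).tolist(),im["k1"])
print(arm.observe())
E
```

```text
scene [ 1.06592605 -0.33686696  0.68841015] [[0.6, 0.8, -0.01], [0.55, -0.42, -0.72], [-0.58, 0.43, -0.69]] 0.031514219824111296
top [0.41317149 0.0712871  0.89967297] [[0.02, -1.0, 0.0], [-0.99, -0.02, -0.16], [0.16, -0.0, -0.99]] 0.02035031310787189
{'clock': 0.1, 'joints': array([-1.42859097,  0.43514173,  0.02499689,  1.57399824, -0.01157685,
        1.13399352, -0.07508212]), 'dq': array([-0.00010002, -0.00282619, -0.00047393, -0.00290952,  0.00016878,
        0.00227853, -0.00209955]), 'joint_efforts': array([ 3.38062149e-03, -6.69126749e+01,  9.87978615e-01, -3.15145004e+01,
       -6.05464960e-02,  3.75054928e-02,  1.69558729e-05]), 'position': array([0.15144192, 0.60590917, 0.22603396]), 'ee_rot': array([-3.83676054e-01, -3.11806215e+00,  2.19338865e-03]), 'force': array([ 0.33690608,  0.52598481, -2.06560336]), 'ft_torque': array([-0.00305869, -0.00386366, -0.03110435]), 'gripper_force': 0.0, 'width': 1.0039745089709777}
```

View pics/top0.png

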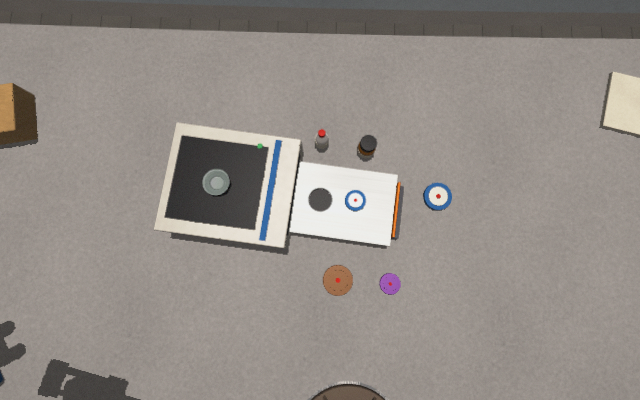

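View pics/scene0.png

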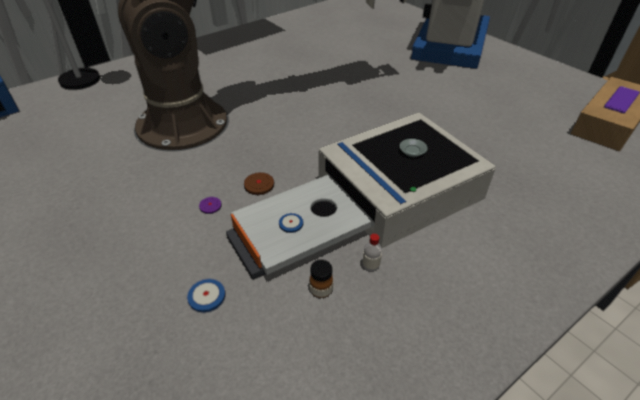

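Top view: the look-alikes are a blue disc on the tray (355,200), a bigger blue one on the table (438,196), a brown one (338,280) and a purple one (390,284). I choose the one on the tray, since it is blue and the smaller. The recess is at (320,199), the orange plate at (397,210), the dropper at (321,140), the jar at (367,146) and the dish at (216,182).

```bash
python3 - <<'E'
from h import *
im=np.load("top.npy",allow_pickle=True).item()
save(im,"crop0.png",(270,120,460,250),4)
f=im["frame"]; hsv=cv2.cvtColor(f,cv2.COLOR_RGB2HSV)
def fit(mask,box,z,name):
    m=np.zeros_like(mask);x0,y0,x1,y1=box;m[y0:y1,x0:x1]=mask[y0:y1,x0:x1]
    c,_=cv2.findContours(m,cv2.RETR_EXTERNAL,cv2.CHAIN_APPROX_NONE);c=max(c,key=cv2.contourArea)[:,0]
    p=atz(im,c,z)[:,:2].astype(np.float32)
    (a,b),s,ang=cv2.fitEllipse(p); print(name,a,b,s,"px",c.mean(0)); return np.array([a,b])
blue=cv2.inRange(hsv,(95,100,40),(125,255,255)); dark=cv2.inRange(f,(0,0,0),(90,90,90))
d=fit(blue,(335,180,380,222),.053,"disc"); fit(blue,(415,175,460,220),.01,"big")
s=fit(dark,(300,180,336,220),.045,"recess")
org=cv2.inRange(hsv,(5,150,80),(20,255,255)); org[:,:380]=0; org[:,420:]=0
ys,xs=np.where(org); r=cv2.minAreaRect(np.c_[xs,ys].astype(np.float32));print("orange",r)
bp=cv2.boxPoints(r);print(atz(im,bp,.062))
white=cv2.inRange(f,(190,190,190),(255,255,255)); white[:,:296]=0;white[:,402:]=0
c,_=cv2.findContours(white,cv2.RETR_EXTERNAL,cv2.CHAIN_APPROX_NONE);c=max(c,key=cv2.contourArea)
r=cv2.minAreaRect(atz(im,c[:,0],.045)[:,:2].astype(np.float32));print("tray",r)
print("top edge pts",atz(im,[(310,164),(390,173),(300,233),(385,243)],.045))
print("jar",atz(im,[(368,143)],.065),"dropper",atz(im,[(321.5,133)],.085),"depths disc,tray,jar,drop,dish",depth(im,[(355,200),(340,215),(368,143),(321,132),(216,182)]))
E
```

```text
disc 0.5405052900314331 -0.005525059066712856 (0.04500621184706688, 0.047050029039382935) px [354.85714286 200.        ]
big 0.5620517134666443 -0.2125583291053772 (0.06514687836170197, 0.06743837147951126) px [437.27272727 196.12987013]
recess 0.541921854019165 0.07628162205219269 (0.04831864684820175, 0.04956240952014923) px [320.03278689 198.93442623]
orange ((395.4389953613281, 209.54879760742188), (3.423377752304077, 55.54706573486328), 6.34019136428833)
[[ 0.45594831 -0.08743392  0.062     ]
 [ 0.58460211 -0.10242144  0.062     ]
 [ 0.58389945 -0.11034907  0.062     ]
 [ 0.45528753 -0.09517683  0.062     ]]
tray ((0.5352327227592468, 0.019473500549793243), (0.2358313947916031, 0.16961747407913208), 83.37847137451172)
top edge pts [[ 0.62630593  0.1020643   0.045     ]
 [ 0.60902217 -0.08984316  0.045     ]
 [ 0.46076669  0.12046935  0.045     ]
 [ 0.44255166 -0.0774279   0.045     ]]
jar [[ 0.67575746 -0.03433926  0.065     ]] dropper [[0.69075289 0.0761366  0.085     ]] depths disc,tray,jar,drop,dish [[ 0.54012264 -0.00591661  0.05518787]
 [ 0.5055079   0.02785115  0.04179815]
 [ 0.67604743 -0.0344559   0.06407829]
 [ 0.69334957  0.07736001  0.08437303]
 [ 0.56590191  0.30725423  0.10116023]]
```

View pics/crop0.png

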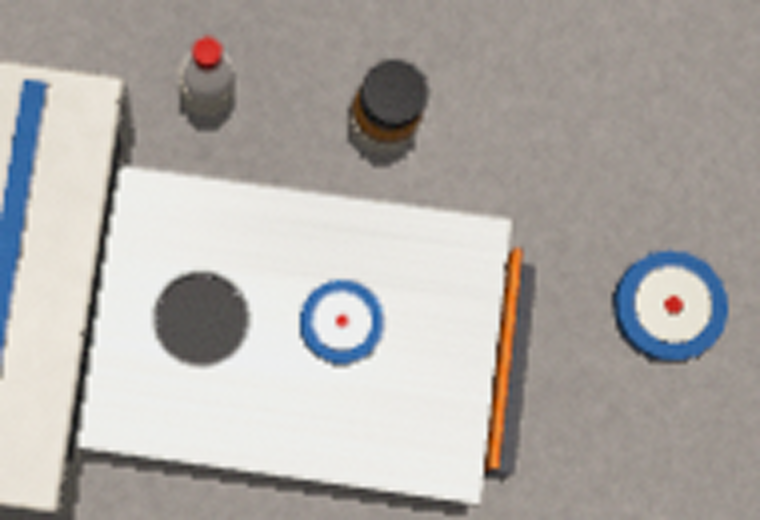

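The crop confirms it: the small blue disc with the red dot is on the tray. Sizes and the 181 mm seat-to-flange distance also agree. The plan is to cradle the disc between part-open fingertips and push it along tool x, which will be about world +y.

arm_command(dp=[[0,0,0],[0,0,0],[0,0,0],[0,0,0],[0,0,0],[0,0,0],[0,0,0],[0,0,0],[0,0,0],[0,0,0]], angular=[[0,0,1],[0,0,1],[0,0,1],[0,0,1],[0,0,1],[0,0,1],[0,0,1],[0,0,1],[0,0,0.96],[0,0,0]], claw=[0.33,0.33,0.33,0.33,0.33,0.33,0.33,0.33,0.33,0.33])

```text
clock: 1.1
position: [0.1513, 0.6061, 0.2263]
ee_rot: [2.243, 2.198, -0.001]
force: [-0.3, 0.3, 0.4]
width: 0.328
gripper_force: 0.0
```

arm_command(dp=[[-1,0.62,0],[-1,0.62,0],[-1,0.62,0],[-1,0.62,0],[-1,0.62,0],[-1,0.62,0],[-1,0.62,0],[-1,0.62,0],[-1,0.62,0],[-1,0.62,0]], angular=[[0,0,0],[0,0,0],[0,0,0],[0,0,0],[0,0,0],[0,0,0],[0,0,0],[0,0,0],[0,0,0],[0,0,0]], claw=[0.33,0.33,0.33,0.33,0.33,0.33,0.33,0.33,0.33,0.33])

```text
clock: 2.1
position: [0.3024, 0.3524, 0.2267]
ee_rot: [2.236, 2.207, 0.0]
force: [0.7, 1.1, 0.2]
width: 0.328
gripper_force: 0.0
```

arm_command(dp=[[-1,0.62,0],[-1,0.62,0],[-1,0.62,0],[-1,0.62,0],[-1,0.62,0],[-1,0.62,0],[-1,0.62,0],[-1,0.62,0],[-1,0.62,0],[-1,0.62,0]], angular=[[0,0,0],[0,0,0],[0,0,0],[0,0,0],[0,0,0],[0,0,0],[0,0,0],[0,0,0],[0,0,0],[0,0,0]], claw=[0.33,0.33,0.33,0.33,0.33,0.33,0.33,0.33,0.33,0.33])

```text
clock: 3.1
position: [0.4528, 0.0997, 0.2268]
ee_rot: [2.236, 2.207, 0.0]
force: [0.1, 0.4, -0.3]
width: 0.325
gripper_force: 0.0
```

arm_command(dp=[[-1,0.62,0],[-1,0.62,0],[-1,0.62,0],[-1,0.62,0],[-1,0.62,0],[-0.8,0.62,0],[0,0,0],[0,0,0]], angular=[[0,0,0],[0,0,0],[0,0,0],[0,0,0],[0,0,0],[0,0,0],[0,0,0],[0,0,0]], claw=[0.33,0.33,0.33,0.33,0.33,0.33,0.33,0.33])

```text
clock: 3.9
position: [0.5425, -0.0461, 0.2263]
ee_rot: [-2.239, -2.203, 0.001]
force: [-0.8, -0.1, -0.5]
width: 0.331
gripper_force: 0.0
```

```bash
python3 - <<'E'
from h import *
im=arm.get_image("wrist"); save(im,"w1.png"); np.save("w1.npy",im,allow_pickle=True)
f=im["frame"]; hsv=cv2.cvtColor(f,cv2.COLOR_RGB2HSV)
print(-im["R"].T@im["t"],arm.observe()["position"])
def cs(mask,z,n):
    c,_=cv2.findContours(mask,cv2.RETR_EXTERNAL,cv2.CHAIN_APPROX_NONE)
    for k in c:
        if cv2.contourArea(k)>300:
            p=atz(im,k[:,0],z)[:,:2].astype(np.float32); print(n,k[:,0].mean(0).round(),cv2.fitEllipse(p))
cs(cv2.inRange(hsv,(95,100,40),(125,255,255)),.053,"blue")
cs(cv2.inRange(f,(0,0,0),(90,90,90)),.045,"dark")
E
```

```text
[0.54250314 0.03415618 0.38427986] [ 0.5422487  -0.0452213   0.22635687]
blue [321. 153.] ((0.540108323097229, -0.005519334692507982), (0.04745105654001236, 0.047508299350738525), 45.63426971435547)
dark [353. 314.] ((0.6114518046379089, -0.27485692501068115), (0.34333372116088867, 1.3597984313964844), 92.54376220703125)
dark [427. 170.] ((0.6721463203430176, -0.033873748034238815), (0.04042362421751022, 0.07414882630109787), 68.68909454345703)
dark [435.  84.] ((0.6692617535591125, 0.07069588452577591), (0.026124726980924606, 0.03289177641272545), 43.0837516784668)
dark [107. 154.] ((0.2724077105522156, -0.01678609848022461), (0.21462421119213104, 0.3143615126609802), 90.073974609375)
dark [322.  77.] ((0.5412679314613342, 0.07645780593156815), (0.051372967660427094, 0.053291160613298416), 168.40545654296875)
dark [331.  14.] ((0.5566993951797485, 0.13775165379047394), (0.0339752621948719, 0.2574201822280884), 85.19407653808594)
```

View pics/w1.png

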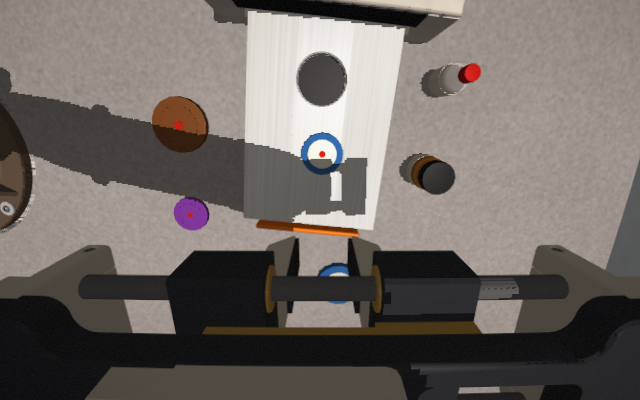

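The wrist view agrees with the top one: disc at pixel (321,153), recess at (322,77), both clear ahead of the fingers. Next I go down behind the disc.

arm_command(dp=[[0,-0.09,0.8],[0,0,0.8],[0,0,0.8],[0,0,0.8],[0,0,0.8],[0,0,0.8],[0,0,0.8],[0,0,0.8],[0,0,0.4],[0,0,0]], angular=[[0,0,0],[0,0,0],[0,0,0],[0,0,0],[0,0,0],[0,0,0],[0,0,0],[0,0,0],[0,0,0],[0,0,0]], claw=[0.33,0.33,0.33,0.33,0.33,0.33,0.33,0.33,0.33,0.33])

```text
clock: 4.95
position: [0.5394, -0.0446, 0.0558]
ee_rot: [-2.238, -2.202, 0.002]
force: [-0.3, -0.4, -0.2]
width: 0.335
gripper_force: 0.0
```

arm_command(dp=[[0,0,0.2],[0,0,0.15],[0,0,0],[0,0,0]], angular=[[0,0,0],[0,0,0],[0,0,0],[0,0,0]], claw=[0.33,0.33,0.33,0.33])

```text
clock: 5.35
position: [0.5407, -0.0458, 0.0483]
ee_rot: [2.241, 2.201, 0.001]
force: [-0.1, 0.4, 0.4]
width: 0.33
gripper_force: 0.0
```

arm_command(dp=[[0.15,0,0],[0.15,0,0],[0.15,0,0],[0.15,0,0],[0.15,0,0],[0.15,0,0],[0.15,0,0],[0.15,0,0],[0.15,0,0],[0.15,0,0]], angular=[[0,0,0],[0,0,0],[0,0,0],[0,0,0],[0,0,0],[0,0,0],[0,0,0],[0,0,0],[0,0,0],[0,0,0]], claw=[0.33,0.33,0.33,0.33,0.33,0.33,0.33,0.33,0.33,0.33])

```text
clock: 6.35
position: [0.5412, -0.008, 0.048]
ee_rot: [-2.241, -2.201, -0.0]
force: [-0.6, -0.8, 0.7]
width: 0.332
gripper_force: 0.2
```

```bash
cat >m.py <<'E'
from h import *
import sys
n=sys.argv[1]
im=arm.get_image("wrist"); save(im,n)
f=im["frame"]; hsv=cv2.cvtColor(f,cv2.COLOR_RGB2HSV)
print(arm.observe()["position"],arm.observe()["force"])
for nm,mask,z in(("blue",cv2.inRange(hsv,(95,100,30),(125,255,255)),.053),("dark",cv2.inRange(f,(0,0,0),(90,90,90)),.045)):
    c,_=cv2.findContours(mask,cv2.RETR_EXTERNAL,cv2.CHAIN_APPROX_NONE)
    for k in c:
        if cv2.contourArea(k)>200:
            p=atz(im,k[:,0],z)[:,:2].astype(np.float32); e=cv2.fitEllipse(p); m=depth(im,k[:,0].mean(0))
            if abs(e[0][0]-.54)<.06: print(nm,k[:,0].mean(0).round(),np.round(e[0]+e[1],4),"depth z",m.round(3))
E
python3 m.py w2.png
```

```text
[ 0.54119164 -0.00717076  0.04788519] [-0.52397985 -0.33713518  0.0722487 ]
blue [323. 208.] [0.5403 0.0219 0.048  0.0492] depth z [[0.54  0.023 0.053]]
dark [337. 307.] [ 0.5393 -0.0756  0.1636  0.5819] depth z [[ 0.549 -0.052  0.045]]
dark [318. 106.] [0.5412 0.0773 0.0526 0.0531] depth z [[0.539 0.08  0.038]]
```

View pics/w2.png

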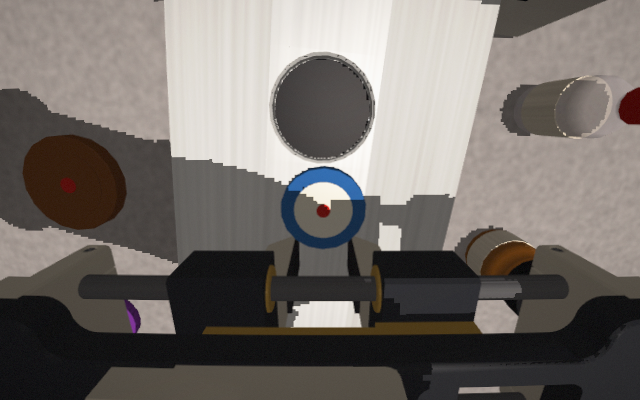

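The disc, at pixel (323,208), is nested between the fingertips and lined up with the recess at (318,106). I keep pushing.

arm_command(dp=[[0.15,0,0],[0.15,0,0],[0.15,0,0],[0.15,0,0],[0.15,0,0],[0.15,0,0],[0.15,0,0],[0.15,0,0],[0.15,0,0],[0.15,0,0]], angular=[[0,0,0],[0,0,0],[0,0,0],[0,0,0],[0,0,0],[0,0,0],[0,0,0],[0,0,0],[0,0,0],[0,0,0]], claw=[0.33,0.33,0.33,0.33,0.33,0.33,0.33,0.33,0.33,0.33])

```text
clock: 7.4
position: [0.5419, 0.0296, 0.048]
ee_rot: [-2.241, -2.201, -0.0]
force: [0.1, 0.3, 1.1]
width: 0.331
gripper_force: 0.2
```

arm_command(dp=[[0.1,0,0],[0.1,0,0],[0.1,0,0],[0.1,0,0],[0.1,0,0],[0.1,0,0],[0.1,0,0],[0,0,0],[0,0,0]], angular=[[0,0,0],[0,0,0],[0,0,0],[0,0,0],[0,0,0],[0,0,0],[0,0,0],[0,0,0],[0,0,0]], claw=[0.33,0.33,0.33,0.33,0.33,0.33,0.33,0.33,0.33])

```text
clock: 8.3
position: [0.5422, 0.0468, 0.048]
ee_rot: [-2.241, -2.201, -0.0]
force: [-1.3, -0.3, 1.1]
width: 0.328
gripper_force: 0.0
```

```bash
python3 m.py w3.png
```

```text
[0.54218859 0.04668381 0.04798551] [-0.19596763 -0.21765085  0.17968802]
blue [322. 205.] [0.5413 0.0781 0.0463 0.0468] depth z [[0.541 0.078 0.046]]
dark [275. 283.] [ 0.4959 -0.0038  0.2096  0.5669] depth z [[0.526 0.078 0.13 ]]
dark [329.  93.] [0.5406 0.1407 0.0089 0.3067] depth z [[0.545 0.139 0.063]]
```

View pics/w3.png

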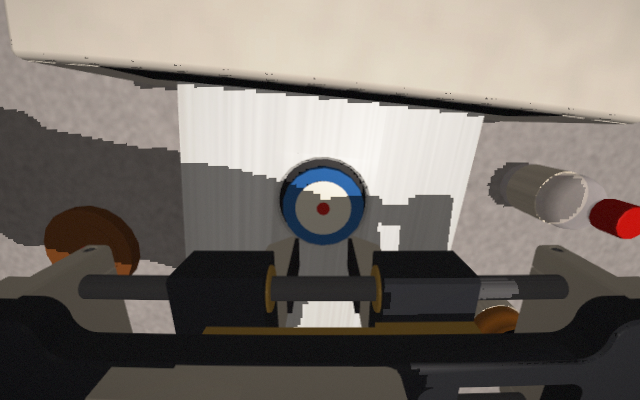

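The disc, at pixel (322,205), has dropped: its top is at about 46 mm and the dark rim gap shows around it. I back off, rise and check that it lies flat.

arm_command(dp=[[-0.2,0,0],[-0.2,0,0],[0,0,-0.5],[0,0,-0.9],[0,0,-0.9],[0,0,-0.9],[0,0,-0.8],[0,0,0],[0,0,0]], angular=[[0,0,0],[0,0,0],[0,0,0],[0,0,0],[0,0,0],[0,0,0],[0,0,0.66],[0,0,0],[0,0,0]], claw=[0.33,0.33,0.33,0.33,0.33,0.33,0.33,0.33,0.33])

```text
clock: 9.25
position: [0.5422, 0.0368, 0.1486]
ee_rot: [2.346, 2.089, 0.002]
force: [0.5, 0.0, -1.0]
width: 0.33
gripper_force: 0.0
```

```bash
python3 m.py w4.png; python3 - <<'E'
from h import *
im=arm.get_image("wrist")
yy,xx=np.mgrid[0:400:2,0:640:2]; uv=np.c_[xx.ravel(),yy.ravel()]; P=depth(im,uv)
r=np.hypot(P[:,0]-.5415,P[:,1]-.0768)
for nm,m in(("disc",r<.021),("tray",(r>.033)&(r<.045))):
    m&=(abs(P[:,2]-.045)<.015); A=np.c_[P[m,:2]-[.5415,.0768],np.ones(m.sum())]
    print(nm,m.sum(),np.linalg.lstsq(A,P[m,2],rcond=None)[0])
E
```

```text
[0.54172666 0.03679535 0.14795708] [-0.50867013  0.67892496  0.34735106]
blue [318. 164.] [0.5415 0.0764 0.0467 0.0474] depth z [[0.541 0.076 0.046]]
blue [316.   9.] [0.5533 0.2012 0.0136 0.8467] depth z [[0.554 0.186 0.096]]
dark [322. 317.] [ 0.5267 -0.1272  0.2433  1.0329] depth z [[0.55  0.116 0.307]]
dark [320. 165.] [0.5418 0.0751 0.0516 0.0566] depth z [[0.543 0.076 0.046]]
dark [318.  92.] [0.5452 0.1392 0.01   0.2717] depth z [[0.549 0.138 0.065]]
disc 388 [ 0.00851228 -0.00374522  0.04532295]
tray 825 [ 0.0016427  -0.00180177  0.04504944]
```

View pics/w4.png

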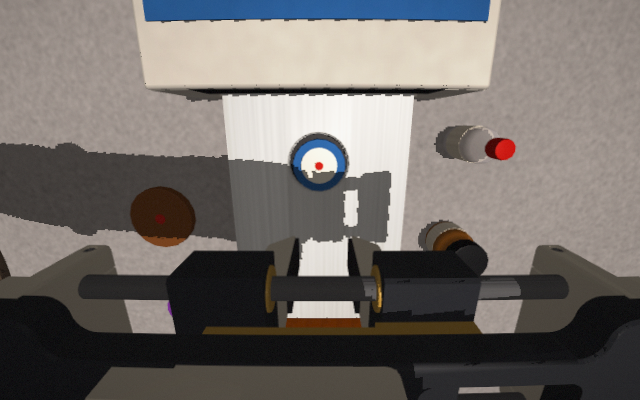

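The disc is flush (45.3 against 45.0 mm) and level, at pixel (318,164) inside the recess. Now over the front plate and down in front of it.

arm_command(dp=[[-0.85,-0.19,0],[-0.85,0,0],[-0.85,0,0],[-0.85,0,0],[-0.85,0,0],[-0.85,0,0],[-0.85,0,0],[-0.9,0,0],[0,0,0]], angular=[[0,0,0],[0,0,0],[0,0,0],[0,0,0],[0,0,0],[0,0,0],[0,0,0],[0,0,0],[0,0,0]], claw=[0.33,0.33,0.33,0.33,0.33,0.33,0.33,0.33,0.33])

```text
clock: 10.25
position: [0.516, -0.1363, 0.1476]
ee_rot: [2.351, 2.083, -0.003]
force: [0.2, -0.0, -0.1]
width: 0.334
gripper_force: 0.0
```

arm_command(dp=[[0,0,0.7],[0,0,0.7],[0,0,0.7],[0,0,0.7],[0,0,0.7],[0,0,0.55],[0,0,0],[0,0,0]], angular=[[0,0,0],[0,0,0],[0,0,0],[0,0,0],[0,0,0],[0,0,0],[0,0,0],[0,0,0]], claw=[0.33,0.33,0.33,0.33,0.33,0.33,0.33,0.33])

```text
clock: 11.05
position: [0.5172, -0.1327, 0.0467]
ee_rot: [-2.347, -2.088, 0.001]
force: [0.1, 0.3, 0.0]
width: 0.331
gripper_force: 0.0
```

arm_command(dp=[[0.3,0,0],[0.3,0,0],[0.2,0,0],[0.2,0,0],[0.3,0,0],[0.3,0,0],[0.3,0,0],[0.3,0,0],[0.3,0,0],[0.3,0,0]], angular=[[0,0,0],[0,0,0],[0,0,0],[0,0,0],[0,0,0],[0,0,0],[0,0,0],[0,0,0],[0,0,0],[0,0,0]], claw=[0.33,0.33,0.33,0.33,0.33,0.33,0.33,0.33,0.33,0.33])

```text
clock: 12.05
position: [0.5258, -0.0627, 0.0468]
ee_rot: [2.347, 2.087, 0.0]
force: [2.1, -4.3, 3.9]
width: 0.331
gripper_force: 2.3
```

arm_command(dp=[[0.3,0,0],[0.3,0,0],[0.3,0,0],[0.3,0,0],[0.3,0,0],[0.3,0,0],[0.3,0,0],[0.3,0,0],[0.3,0,0],[0.3,0,0]], angular=[[0,0,0],[0,0,0],[0,0,0],[0,0,0],[0,0,0],[0,0,0],[0,0,0],[0,0,0],[0,0,0],[0,0,0]], claw=[0.33,0.33,0.33,0.33,0.33,0.33,0.33,0.33,0.33,0.33])

```text
clock: 13.05
position: [0.5344, 0.0117, 0.0467]
ee_rot: [2.347, 2.087, 0.0]
force: [1.2, -4.9, 1.6]
width: 0.331
gripper_force: 2.3
```

```bash
python3 - <<'E'
from h import *
im=arm.get_image("wrist"); save(im,"w5.png"); o=arm.observe(); print(o["position"],o["force"])
u=np.array([.1163,.9932]); 
yy,xx=np.mgrid[0:400:2,0:640:2]; P=depth(im,np.c_[xx.ravel(),yy.ravel()])
a=(P[:,:2]-[.5208,-.1034])@u; l=(P[:,:2]-[.5208,-.1034])@[.9932,-.1163]
m=(abs(l)<.1)&(abs(P[:,2]-.095)<.006)&(a>.1); print("housing front along u from initial flange", np.percentile(a[m],[0,1,5]))
print("TCP along u",(o["position"][:2]-[.5208,-.1034])@u)
E
```

```text
[0.53438382 0.01346089 0.0465246 ] [ 1.66074621 -2.07110913  1.62038534]
housing front along u from initial flange [0.1046437  0.10511415 0.10654005]
TCP along u 0.11764603832373992
```

View pics/w5.png

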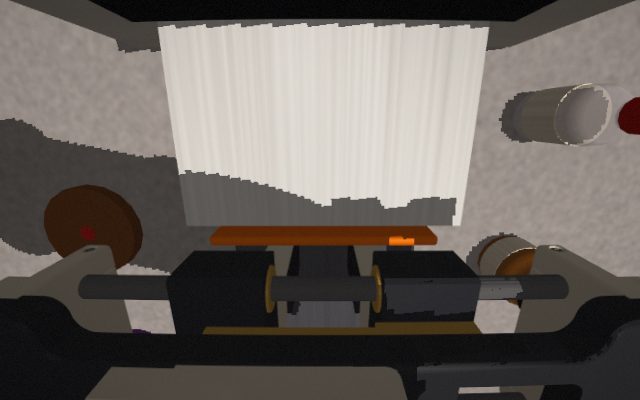

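The tray is sliding in square: the orange plate at (323,236) sits against both fingers, and the disc has gone under the front without catching.

arm_command(dp=[[0.2,0,0],[0.3,0,0],[0.3,0,0],[0.3,0,0],[0.3,0,0],[0.3,0,0],[0.3,0,0],[0.3,0,0],[0.3,0,0],[0.2,0,0]], angular=[[0,0,0],[0,0,0],[0,0,0],[0,0,0],[0,0,0],[0,0,0],[0,0,0],[0,0,0],[0,0,0],[0,0,0]], claw=[0.33,0.33,0.33,0.33,0.33,0.33,0.33,0.33,0.33,0.33])

```text
clock: 14.1
position: [0.5421, 0.0811, 0.0465]
ee_rot: [-2.347, -2.088, 0.001]
force: [1.4, -4.0, 0.3]
width: 0.33
gripper_force: 2.2
```

arm_command(dp=[[0.1,0,0],[0.1,0,0],[0.1,0,0],[0.1,0,0]], angular=[[0,0,0],[0,0,0],[0,0,0],[0,0,0]], claw=[0.33,0.33,0.33,0.33])

```text
clock: 14.5
position: [0.5432, 0.0905, 0.0466]
ee_rot: [-2.348, -2.087, 0.001]
force: [0.4, -4.6, -1.5]
width: 0.33
gripper_force: 2.1
```

arm_command(dp=[[0.1,0,0],[0.1,0,0],[0.1,0,0],[0.1,0,0]], angular=[[0,0,0],[0,0,0],[0,0,0],[0,0,0]], claw=[0.33,0.33,0.33,0.33])

```text
clock: 14.9
position: [0.5444, 0.1007, 0.0466]
ee_rot: [-2.347, -2.087, 0.001]
force: [0.7, -4.7, -2.4]
width: 0.329
gripper_force: 2.1
```

arm_command(dp=[[0.08,0,0],[0.08,0,0],[0.08,0,0]], angular=[[0,0,0],[0,0,0],[0,0,0]], claw=[0.33,0.33,0.33])

```text
clock: 15.2
position: [0.5451, 0.1065, 0.0466]
ee_rot: [-2.347, -2.088, 0.001]
force: [-2.2, -13.9, -1.3]
width: 0.33
gripper_force: 7.7
```

arm_command(dp=[[0.03,0,0],[0,0,0],[0,0,0]], angular=[[0,0,0],[0,0,0],[0,0,0]], claw=[0.33,0.33,0.33])

```text
clock: 15.5
position: [0.5451, 0.1065, 0.0466]
ee_rot: [2.348, 2.087, -0.002]
force: [-2.0, -6.7, -2.7]
width: 0.328
gripper_force: 3.4
```

arm_command(dp=[[-0.1,0,0],[-0.4,0,0],[-0.8,0,0],[-0.8,0,0],[-0.8,0,-0.5],[0,0,-1],[0,0,-1],[0,0,-1],[0,0,0],[0,0,0]], angular=[[0,0,0],[0,0,0],[0,0,0],[0,0,0],[0,0,0],[0,0,0],[0,0,0],[0,0,0],[0,0,0],[0,0,0]], claw=[0.33,0.33,0.33,0.33,0.33,0.33,0.33,0.33,0.33,0.33])

```text
clock: 16.5
position: [0.5375, 0.0352, 0.1352]
ee_rot: [2.347, 2.087, 0.003]
force: [-0.7, -0.1, -0.2]
width: 0.332
gripper_force: 0.0
```

```bash
python3 - <<'E'
from h import *
im=arm.get_image("wrist"); save(im,"w6.png")
u=np.array([.1163,.9932]); n=np.array([.9932,-.1163])
yy,xx=np.mgrid[0:400,0:640]; uv=np.c_[xx.ravel(),yy.ravel()]; P=depth(im,uv)
d=P[:,:2]-[.5415,.0764]; a=d@u; l=d@n
ok=(abs(l)<.05)&(a>0)
h=ok&(abs(P[:,2]-.095)<.003); t=ok&(abs(P[:,2]-.062)<.003)
print("housing front a",np.percentile(a[h],[1,3]),"plate top a",np.percentile(a[t],[2,50,98]),t.sum())
E
```

```text
housing front a [0.06279458 0.06382464] plate top a [0.04148343 0.04453327 0.06248965] 1126
```

View pics/w6.png

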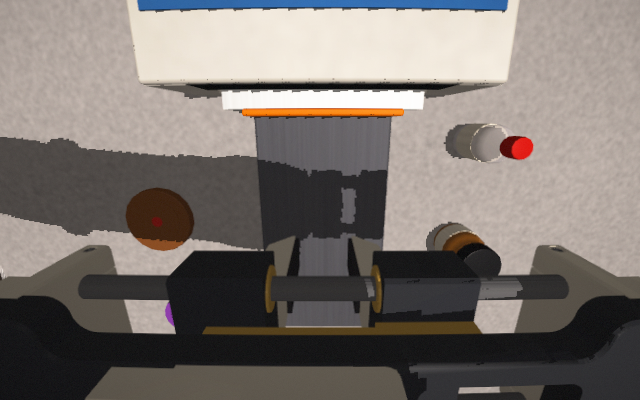

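The plate is 21.5 mm off the housing, as it should be when shut. The last force reading was modest, so I'll press once more to be sure of the stop.

arm_command(dp=[[0,0,1],[0,0,1],[0,0,1],[0.6,0,0.5],[0.6,0,0],[0.6,0,0],[0.6,0,0],[0.3,0,0],[0.1,0,0],[0,0,0]], angular=[[0,0,0],[0,0,0],[0,0,0],[0,0,0],[0,0,0],[0,0,0],[0,0,0],[0,0,0],[0,0,0],[0,0,0]], claw=[0.33,0.33,0.33,0.33,0.33,0.33,0.33,0.33,0.33,0.33])

```text
clock: 17.55
position: [0.5454, 0.1052, 0.0471]
ee_rot: [2.347, 2.088, 0.001]
force: [0.0, 0.3, -0.0]
width: 0.328
gripper_force: 0.0
```

arm_command(dp=[[0.06,0,0],[0.06,0,0],[0,0,0]], angular=[[0,0,0],[0,0,0],[0,0,0]], claw=[0.33,0.33,0.33])

```text
clock: 17.85
position: [0.5455, 0.1064, 0.0469]
ee_rot: [2.348, 2.086, -0.001]
force: [-1.4, -4.1, 3.2]
width: 0.331
gripper_force: 2.2
```

arm_command(dp=[[0.06,0,0],[0.06,0,0],[0,0,0]], angular=[[0,0,0],[0,0,0],[0,0,0]], claw=[0.33,0.33,0.33])

```text
clock: 18.15
position: [0.5455, 0.1065, 0.0469]
ee_rot: [2.349, 2.082, -0.005]
force: [-2.7, -13.8, 6.3]
width: 0.328
gripper_force: 6.8
```

That is a hard stop: 3 mm more commanded, no movement, force up to 14 N. I retreat and hand in.

arm_command(dp=[[-0.2,0,0],[-0.4,0,0],[-0.8,0,0],[-0.8,0,0],[-0.8,0,-0.5],[0,0,-1],[0,0,-1],[0,0,-1],[0,0,0],[0,0,0]], angular=[[0,0,0],[0,0,0],[0,0,0],[0,0,0],[0,0,0],[0,0,0],[0,0,0],[0,0,0],[0,0,0],[0,0,0]], claw=[0.33,0.33,0.33,0.33,0.33,0.33,0.33,0.33,0.33,0.33])

```text
clock: 19.15
position: [0.5375, 0.0361, 0.1351]
ee_rot: [2.347, 2.087, 0.003]
force: [-0.5, 0.6, -0.7]
width: 0.329
gripper_force: 0.0
```

```bash
python3 -c "
from cell import arm
print(arm.observe()['position'],arm.sign_off())"
```

```text
the job is handed in; nothing more can be done
[0.53751347 0.03609976 0.13508069] None
```

The blue disc was pushed into the recess, where it lay flat and flush, the tray was pushed shut to its stop, the jar, dropper and dish were left alone, and the job was handed in at about 19 s.

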